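# Shift the bench-mounted gearbox into third

## Task

The rebuilt tractor gearbox on the bench stands with its gearstick somewhere in the left-hand slot of the H-shaped gate: push the stick gently, with the fingertips or the outside of the fingers and without gripping it, to the cross channel, across to the right, and then forward (away from the robot) fully home into third, the slot with three red dots. Do not let it go into fourth (four dots), leave all the loose things where they stand, and finish with the hand clear of the stick.

Things in the scene. Friction and masses are not known exactly. Their poses are not given: they have to be found in the camera images.
- gate_center (a point): Centre of the top face of the steel H-gate plate (144 x 124 x 6 mm, top 133 mm above the bench) on the red tower of the fixed gearbox, which is placed anew and turned up to 23 degrees in each run. x = forward (away from the robot), y = left, z = up. Two slots along x, 84 x 20 mm, at y = +22 and -22 mm, joined at x = 0 by one cross channel along y, 22 mm wide with corners rounded by 5 mm.
- third_slot (a point): Forward end of the right-hand slot, at the plate's top face (42 mm forward, 22 mm right of gate_center): third, marked by three red dots. First (one dot) is the forward left end, second (two) rear left, fourth (four) rear right. Steel tongues between the slots block the stick everywhere but in the cross channel. Axes as gate_center.
- stick_pivot (a point): Fixed point inside the gearbox, 83 mm below gate_center, about which the gearstick tilts. Axes as gate_center. With f = shift_fore and c = shift_cross the knob's centre lies from here at x = 160 sin(f), y = -160 sin(c) cos(f), z = 160 cos(c) cos(f) mm. The gearbox deck around the red tower (132 x 112 mm) is 290 x 250 mm, 85 mm above the bench.
- knob_center (a point): Centre of the black ball knob, 40 mm diameter, on top of the gearstick, a round steel stem 12 mm thick; 160 mm from stick_pivot, about 53 to 77 mm above the gate plate. z points up along the stick.
- shift_fore (a joint): Fore-and-aft tilt of the gearstick, rad, positive = forward. Stops at -0.36 and +0.36; 0 is neutral. It can cross between the slots only within about 0.045 of 0. It starts anywhere along the left slot and stays where it is left: friction takes about 2 N at the knob, no spring.
- shift_cross (a joint): Sideways tilt of the gearstick, rad, positive = to the right. Stops at -0.30 and +0.30; about -0.27 in the left slot (first, second), +0.27 in the right slot (third, fourth). Along a slot the tongues keep it beyond about 0.22 either way. Friction takes about 2 N at the knob, no spring.
- socket: Loose steel socket, 28 mm diameter, 40 mm tall, standing on the gearbox deck at its rear right. Origin: centre of its underside. To be left alone.
- filler_plug: Loose brass plug, 34 mm diameter, 24 mm tall, on the gearbox deck at its front right (forward side). Origin: centre of its underside. To be left alone.
- oil_bottle: Blue oil bottle, 68 mm diameter, 190 mm tall, standing on the bench to the left of the gearbox. Origin: centre of its underside. To be left alone.
- mug: White mug, 80 mm diameter plus handle, 92 mm tall, on the bench to the right of the gearbox. Origin: centre of its underside. To be left alone.
- wrench: Wrench lying on the bench, at the left. To be left alone.
- screwdriver: Screwdriver lying on the bench, at the right. To be left alone.
- grease_tin: Green tin, 84 mm diameter, 62 mm tall, near the robot, ahead and to the right. Origin: centre of its underside. To be left alone.

How it is judged:
By the outcome, as a careful person would: the job done as asked, in the order asked, and still so for the second after the job is handed in, with the robot touching nothing.
It also fails if it takes over 48 s, if anything falls off the work surface, if the arm or the gripper's body presses on something with over 40 N, if the wrist force passes 120 N, or if a joint passes its speed limit or range.

## Robot

A 6-joint arm with a two-finger parallel gripper is mounted at the origin on the work surface. World frame = base frame: x ahead of the robot, y to its left, z up, the work surface at z = 0. Lengths are in m, angles in degrees, forces in N, time in s.
With the tool pointing down it reaches from about 0.4 to 0.825 m from the base axis. Payload 7 kg.
Tool frame: the origin (TCP) lies midway between the tips of the shut fingers; the grasp point (between the pads) lies 19 mm behind it; z points along the fingers, x is the direction in which the jaws open and shut, and the axes are right-handed (so a half turn about z gives the same grasp; the last joint's range is limited). The gripper opens to 88 mm and grips with 3 to 60 N. Pads are 19 mm wide; open, the fingers measure 130 mm over their backs; the gripper's body (78 mm by 193 mm) begins 47 mm behind the grasp point.
Start: joints at [88.585, 20.546, 0.682, 0, -70.136, -16.507], TCP at [0.208, 0.642, 0.2] pointing down, gripper open.
Joint ranges: [-176.03, 176.03], [-82.01, 121.73], [-58.28, 71.71], [-173.87, 95.51], [-174.79, -0.11], [-173.66, 173.66]. Speed limits (degrees/s): [136.94, 136.94, 172.46, 180, 180, 180].

## Interface

Orientations are given as [roll, pitch, yaw] about the fixed x, y, z axes, in that order (R = Rz(yaw) Ry(pitch) Rx(roll)).
In Python, from plant import ctrl, vision, nets gives the robot as it stands.
- The arm moves only by the shell command python3 -m jog 'ROWS'. ROWS is text: rows parted by semicolons, each of 7 numbers parted by spaces: the turn, a rotation vector about the tool's x, y, z in units of 0.1 rad (1.0 is 0.1 rad), then the shift along the tool's x, y, z in units of 4 cm (1.0 is 4 cm), then the opening, from -1 (shut) to 1 (fully open). In form: rx ry rz x y z jaw; .... A call has 1 to 8 rows; each row shifts and turns the commanded pose from where the row before left it, along the tool's axes as they then stand; what a row does not reach is not made up. A row lasts 1/8 s, in which the tool goes at most 62.5 mm and 10.7 degrees, less where a joint would pass 70% of its speed; a pose out of reach is approached as far as the arm can. A call with a number of a shift or a turn outside -1 to 1 is refused whole. A call with a gripper value outside its range is refused whole. The fingers move at their own pace and stop on an object; the grip force is fixed at half the most. Time passes only in rows, so rows that do not move let the fingers close. It gives the time, the measured TCP pose, the force and the opening at its end, in the units of the state.
- ctrl.get_obs(): the state, without advancing time (a new reading comes with each control period).
- vision.snapshot(name): name is "scene" or "top"; returns (picture, depth): 420x560x3 uint8, red, green, blue; 420x560 float32, m along the optical axis (not along the pixel's ray), 0 where there is no reading.
- vision.camera_info(name): a dict with "camera_matrix" (3x3 intrinsics, pixels), "camera_from_world" (4x4, takes a point from world to camera coordinates). Camera axes: x right, y down, z forward; pixel columns grow to the right and rows downward; lengths in m; the calibration is good to about 2 mm. A picture is of the moment at which its call begins. camera_info takes no time and is no camera call.
- ctrl.close_job(): hands the job in, once; it reports no verdict.
Trained networks look in the newest picture that a camera, given by its name, has taken for a name from the list of things; names that differ only in an ending like _2 or _b are one class to them, and where a whole thing is asked for, a point or a joint stands for the part that bears it (a point fixed in the world has none). Each returns a list of dicts, best first, with "score" (0 to 1); they miss things now and then, are a little off and sometimes report something else, mostly with a low value. They report only what shows in the picture. A call takes as long as a camera call.
- nets.boxes_of(target, camera): "location" ([x, y, z] in m, in world coordinates, good to about 4 mm: the middle of the surface that is visible of it).
The state is a dict: "clock": time; "joint_pos": joint angles; "qvel": joint speeds; "tau": joint torques, N m; "tool_pos": TCP position; "orientation": TCP orientation; "force": force on the tool from outside, world axes, zero at the start; "moment": the same for the moment, N m; "opening": finger opening in m.
Only numpy, scipy, OpenCV 4.12 (cv2) and the standard library are available. Lean on these libraries where they do the work, as an engineer would, in place of code of your own. Each camera call takes 0.05 s, during which the arm holds its last target.

## Working session

There is one attempt and no reset: what is moved stays moved. The work goes in short steps, Python scripts to look and compute and a shell command to move; the robot and the scene stay as the last step left them, time stands still between calls to the robot, and variables do not carry over. Pictures are saved under pics/ and viewed, and the job is handed in when it is done.

```bash
ls; mkdir -p pics
python3 - <<'E'
from plant import ctrl, vision, nets
import cv2
print(ctrl.get_obs())
for c in ("scene","top"):
    p,d=vision.snapshot(c); cv2.imwrite(f"pics/{c}0.png",p[:,:,::-1])
    print(vision.camera_info(c))
    for t in ("knob_center","gate_center","third_slot","socket","filler_plug","oil_bottle","mug","grease_tin"):
        try: print(c,t,[(x['score'],x['location']) for x in nets.boxes_of(t,c)[:2]])
        except Exception as e: print(t,e)
E
```

```text
pics
{'clock': 0.0, 'joint_pos': array([ 8.85835807e+01,  2.05927669e+01,  6.34341955e-01, -1.95912920e-02,
       -7.01364830e+01, -1.65067499e+01]), 'qvel': array([ 0.1138311 , -0.10621786,  0.04577672, -0.06419589,  0.05927117,
       -0.03512244]), 'tau': array([-3.99249475e-04, -5.82712662e+01,  2.93063700e+01,  6.99740991e+00,
        6.98400821e-03, -1.65924876e-04]), 'tool_pos': array([0.20759606, 0.64172605, 0.19951368]), 'orientation': array([-1.79990689e+02, -9.62295538e-02, -1.07929849e+02]), 'force': array([-1.08524411, -0.15874206, -0.72314492]), 'moment': array([ 0.03221496,  0.00426302, -0.03408554]), 'opening': 0.08759768582241186}
{'camera_matrix': array([[435.516042  ,   0.        , 275.96588154],
       [  0.        , 435.516042  , 213.54114252],
       [  0.        ,   0.        ,   1.        ]]), 'camera_from_world': array([[ 0.7718173 ,  0.63582811, -0.0045458 , -0.3174805 ],
       [ 0.45912036, -0.56223331, -0.68782425, -0.18320241],
       [-0.4398938 ,  0.52878759, -0.72586303,  1.50800103],
       [ 0.        ,  0.        ,  0.        ,  1.        ]])}
sce
[... 611 characters left out ...]
]), 'camera_from_world': array([[ 0.0543806 , -0.99849782,  0.00669744, -0.10817057],
       [-0.97747566, -0.05460309, -0.2038623 ,  0.53211537],
       [ 0.20392176,  0.00453957, -0.97897666,  1.2942534 ],
       [ 0.        ,  0.        ,  0.        ,  1.        ]])}
top knob_center [(0.65, [0.5716, 0.0339, 0.2125])]
top gate_center [(0.83, [0.5785, -0.0082, 0.0873])]
top third_slot [(0.89, [0.5808, -0.0034, 0.0848])]
top socket [(0.43, [0.4915, -0.0561, 0.121])]
top filler_plug [(0.71, [0.5722, 0.0334, 0.2143]), (0.63, [0.6927, -0.0651, 0.0964])]
top oil_bottle [(0.85, [0.5797, 0.2216, 0.1249])]
top mug [(0.57, [0.5953, -0.2545, 0.0348])]
top grease_tin [(0.7, [0.3071, -0.2999, 0.0614])]
```

View pics/scene0.png

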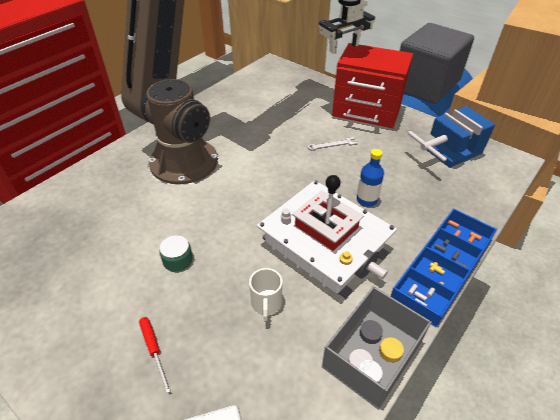

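View pics/top0.png

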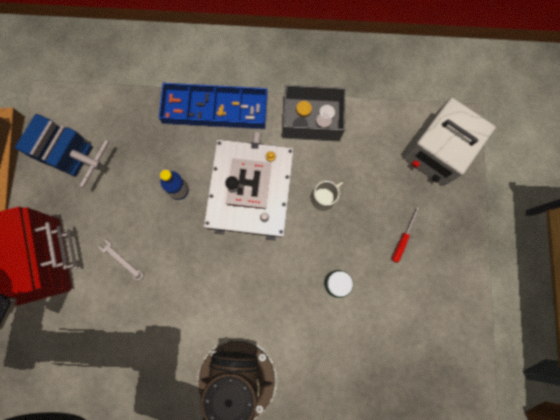

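The scene picture shows the gearbox near (325,230) with the knob at (333,184). The top picture shows the H-gate at about (247,184), with the knob at (232,184), left of the plate. Next I'll fit the gate and knob from depth and colour.

```bash
cat > h.py <<'E'
import numpy as np, cv2
from plant import ctrl, vision, nets
def cloud(c):
    p,d=vision.snapshot(c); i=vision.camera_info(c); K=i["camera_matrix"]; T=np.linalg.inv(i["camera_from_world"])
    v,u=np.mgrid[:d.shape[0],:d.shape[1]]
    X=np.stack([(u-K[0,2])/K[0,0]*d,(v-K[1,2])/K[1,1]*d,d],-1)@T[:3,:3].T+T[:3,3]
    X[d==0]=np.nan
    return p,d,X
def proj(c,P):
    i=vision.camera_info(c);q=i["camera_from_world"][:3,:3]@P+i["camera_from_world"][:3,3];q=i["camera_matrix"]@q;return q[:2]/q[2]
def sphere(c):
    p,d,X=cloud(c)
    dark=(p.max(2)<70)&(X[...,2]>.165)&(X[...,2]<.235)&(abs(X[...,0]-.6)<.13)&(abs(X[...,1])<.12)
    P=X[dark]
    from scipy.optimize import least_squares
    T=np.linalg.inv(vision.camera_info(c)["camera_from_world"]);cam=T[:3,3]
    m=np.median(P,0); 
    r=least_squares(lambda s:np.linalg.norm(P-s,axis=1)-.02,m+(m-cam)/np.linalg.norm(m-cam)*.015,loss='soft_l1',f_scale=.002)
    return r.x,len(P),np.sqrt(np.mean(r.fun**2))
E
python3 - <<'E'
from h import *
for c in ("top","scene"):
    p,d,X=cloud(c)
    m=(abs(X[...,2]-.133)<.008)&(abs(X[...,0]-.58)<.13)&(abs(X[...,1])<.12)
    P=X[m][:,:2].astype(np.float32)
    print(c,m.sum(),np.median(X[m][:,2]),cv2.minAreaRect(P))
    m2=(abs(X[...,2]-.085)<.008)&(abs(X[...,0]-.58)<.2)&(abs(X[...,1])<.2)
    print('deck',np.median(X[m2][:,2]),cv2.minAreaRect(X[m2][:,:2].astype(np.float32)))
    print('knob',sphere(c))
    cx,cy=proj(c,np.array([.58,-.005,.133])).astype(int)
    cv2.imwrite(f"pics/{c}z.png",cv2.resize(p[cy-65:cy+65,cx-80:cx+80,::-1],None,fx=5,fy=4.6,interpolation=cv2.INTER_CUBIC)[:600,:800]); print(cx-80,cy-65)
E
```

```text
top 1384 0.1330820894682826 ((0.5795658826828003, -0.007631875574588776), (0.13030140101909637, 0.17619752883911133), 86.69490814208984)
deck 0.08535266971242361 ((0.5971713066101074, -0.005601704120635986), (0.2501828372478485, 0.2943381071090698), 86.49842834472656)
knob (array([0.57393861, 0.03883717, 0.20207193]), 126, np.float64(0.002352225492894566))
168 122
scene 1656 0.13260552107509882 ((0.5774970054626465, -0.009310714900493622), (0.13433295488357544, 0.17619870603084564), 87.13653564453125)
deck 0.08490387532776678 ((0.5957419872283936, 0.0321158766746521), (0.33312487602233887, 0.29552456736564636), 86.54287719726562)
knob (array([0.57042696, 0.0370454 , 0.20097486]), 191, np.float64(0.002103590093990746))
243 146
```

View pics/topz.png

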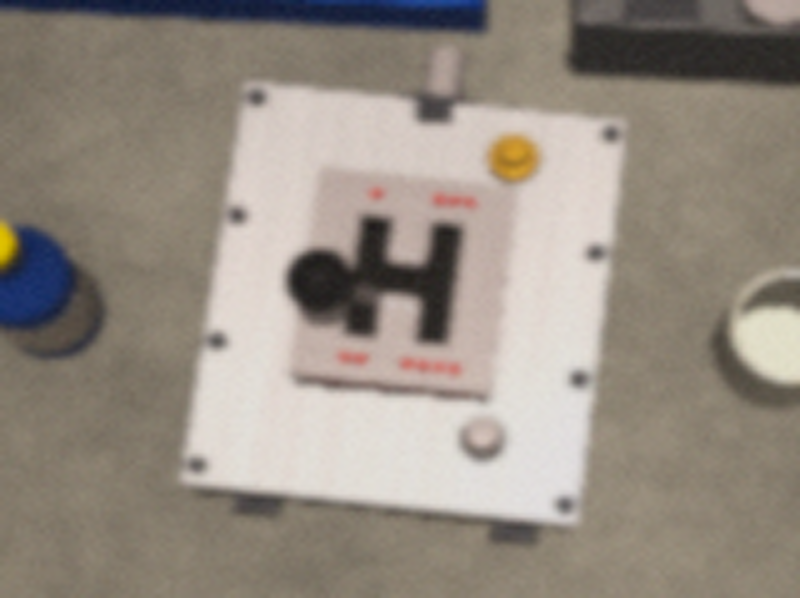

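View pics/scenez.png

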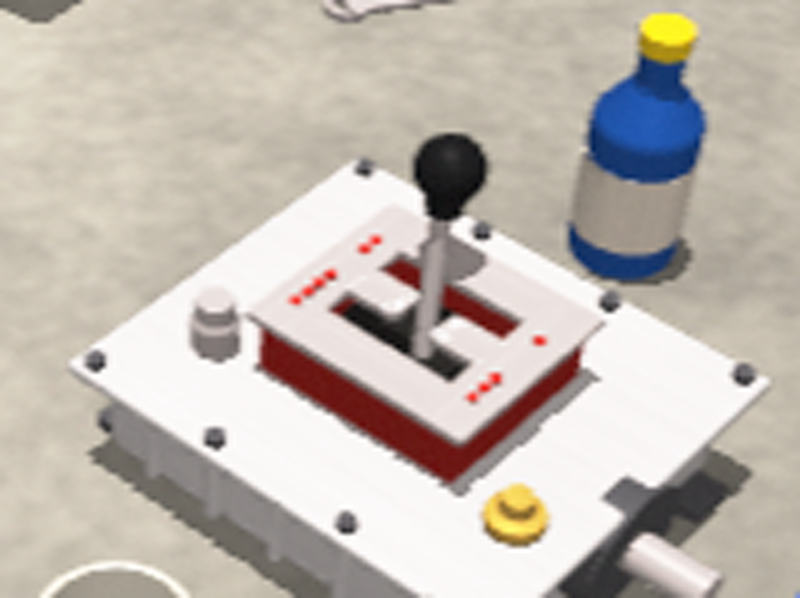

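Run:
```python
from h import *
for c in ("top","scene"):
    p,d,X=cloud(c)
    m=(abs(X[...,2]-.133)<.006)&(abs(X[...,0]-.58)<.13)&(abs(X[...,1])<.12)
    n,l,s,_=cv2.connectedComponentsWithStats(m.astype(np.uint8),connectivity=4)
    k=1+np.argmax(s[1:,4]); mm=l==k
    mm=cv2.morphologyEx(mm.astype(np.uint8),cv2.MORPH_OPEN,np.ones((3,3)))>0
    P=X[mm][:,:2].astype(np.float32); print(c,mm.sum(),cv2.minAreaRect(P))
    yaw=np.deg2rad(-3.4);R=np.array([[np.cos(yaw),-np.sin(yaw)],[np.sin(yaw),np.cos(yaw)]])
    Q=P@R; lo,hi=np.percentile(Q,[1,99],axis=0); print(lo,hi,R@((lo+hi)/2))
    print(X[(X[...,2]>.19)&(X[...,2]<.25)&(abs(X[...,0]-.6)<.13)&(abs(X[...,1])<.12)].mean(0))
```

```text
top 1299 ((0.595832884311676, -0.005462855100631714), (0.12451209127902985, 0.14577314257621765), 86.41228485107422)
[ 0.52341435 -0.03164458] [0.66600979 0.09079558] [ 0.59541929 -0.00574678]
[0.57045814 0.03738306 0.21481111]
scene 1564 ((0.5920343399047852, -0.007385574281215668), (0.12791584432125092, 0.1464235484600067), 86.38028717041016)
[ 0.52094059 -0.0343711 ] [0.66350575 0.08874835] [ 0.59279321 -0.00798184]
[0.57511033 0.02911722 0.21090468]
```

The stick stands at about f = -0.16, in the rear half of the left slot. I'll check obstacle heights along the way and work out the offsets in tool axes.

```bash
cat >> h.py <<'E'
G=np.array([.595,-.006]);YAW=np.deg2rad(-3.55)
gx=np.array([np.cos(YAW),np.sin(YAW)]);gy=np.array([-np.sin(YAW),np.cos(YAW)])
def gate(P): d=np.asarray(P)[:2]-G; return np.array([d@gx,d@gy,P[2]])
def stick():
    for c in("scene","top"):
        k,n,e=sphere(c);g=gate(k);f=np.arcsin(g[0]/.16);print(c,'knob gate mm',(g*1000).round(1),'n',n,'f',round(f,3),'c',round(-np.arcsin(g[1]/.16/np.cos(f)),3))
def st():
    o=ctrl.get_obs();print(o['clock'],'tcp gate mm',(gate(o['tool_pos'])*1000).round(1),o['orientation'].round(1),o['force'].round(1),o['opening'])
E
python3 - <<'E'
from h import *
for c in("scene","top"):
    p,d,X=cloud(c); a=np.array([.208,.642]);b=np.array([.54,.04])
    u=(b-a)/np.linalg.norm(b-a);q=X[...,:2]-a;t=q@u;s=abs(q@np.array([-u[1],u[0]]))
    for t0 in np.arange(-.1,.75,.1):
        m=(t>t0)&(t<t0+.1)&(s<.15)&(X[...,2]<.6); print(c,round(t0,1),m.sum(),np.nanmax(X[m][:,2],initial=0).round(3))
st();stick()
E
```

```text
scene -0.1 1126 0.393
scene 0.0 2092 0.407
scene 0.1 3741 0.331
scene 0.2 1341 0.013
scene 0.3 1472 0.011
scene 0.4 1340 0.007
scene 0.5 1614 0.193
scene 0.6 891 0.222
scene 0.7 3488 0.224
top -0.1 1727 0.116
top 0.0 3621 0.341
top 0.1 5278 0.227
top 0.2 2852 0.016
top 0.3 2830 0.014
top 0.4 2768 0.009
top 0.5 3041 0.195
top 0.6 2830 0.224
top 0.7 3029 0.229
1.3 tcp gate mm [-426.7  623.   200.4] [ 180.    -0.  -107.9] [-0.5 -0.3 -1.2] 0.08759768164828045
scene knob gate mm [-27.4  41.3 201. ] n 190 f -0.172 c -0.265
top knob gate mm [-23.9  43.2 202. ] n 127 f -0.15 c -0.276
```

Run:
```python
from h import *
p,d,X=cloud("top"); 
m=(p[...,0]>100)&(p[...,1]<60)&(p[...,2]<60)&(X[...,1]>.3)&(X[...,2]<.5)&(X[...,0]<.6)
print(np.nanpercentile(X[m],[1,50,99],axis=0)); print(proj("top",np.array([.208,.642,.2])))
```

```text
[[0.2377752  0.54544479 0.19859923]
 [0.34319221 0.60948619 0.21892874]
 [0.46061011 0.66929027 0.22489644]]
[1.76992839e-01 3.00567597e+02]
```

```bash
python3 -m jog '0 0 0 0 0 -0.8 -1;0 0 -0.8 0 0 -0.9 -1;0 0 -0.85 0 0 -0.8 -1;0 0 -0.85 0 0 0 -1; 0 0 0 0 0 0 -1'; python3 -c "
from h import *
st()"
```

```text
clock: 2.08
tool_pos: [0.2076, 0.6422, 0.3007]
orientation: [180.0, 0.0, -93.6]
force: [0.1, 0.3, -0.9]
opening: 0.0434
2.075 tcp gate mm [-426.8  623.   300.7] [180.    0.  -93.6] [ 0.1  0.3 -0.9] 0.043446938035392076
```

```bash
python3 -m jog '0 0 0 0.6 -0.2 0 -1;0 0 0 1 -0.5 0 -1;0 0 0 1 -0.6 0 -1;0 0 0 1 -0.6 0 -1;0 0 0 1 -0.6 0 -1;0 0 0 1 -0.6 0 -1;0 0 0 1 -0.6 0 -1;0 0 0 1 -0.6 0 -1' && python3 -m jog '0 0 0 1 -0.6 0 -1;0 0 0 1 -0.6 0 -1;0 0 0 1 -0.6 0 -1;0 0 0 1 -0.6 0 -1;0 0 0 1 -0.6 0 -1;0 0 0 0.8 -0.6 0 -1;0 0 0 0.6 -0.3 0 -1;0 0 0 0 0 0 -1'; python3 -c "
from h import *
st();stick()"
```

```text
clock: 3.08
tool_pos: [0.3606, 0.3263, 0.3001]
orientation: [180.0, -0.0, -93.7]
force: [1.4, 0.7, -0.1]
opening: 0.0003
clock: 4.08
tool_pos: [0.5, 0.0612, 0.2997]
orientation: [179.9, -0.1, -93.9]
force: [0.1, 1.4, -0.8]
opening: 0.0004
4.075 tcp gate mm [-98.9  61.2 299.7] [ 1.799e+02 -1.000e-01 -9.390e+01] [ 0.1  1.4 -0.8] 0.00037688429822503854
scene knob gate mm [-27.2  41.4 201.1] n 202 f -0.171 c -0.266
top knob gate mm [-23.9  43.4 202.8] n 65 f -0.15 c -0.278
```

```bash
python3 -m jog '0 0 0 0.45 -0.2 0 -1;0 0 0 0 0 0.7 -1;0 0 0 0 0 0.9 -1;0 0 0 0 0 0.8 -1;0 0 0 0 0 0.5 -1;0 0 0 0 0 0 -1;0 0 0 0 0 0 -1'; python3 -c "
from h import *
st();p,d,X=cloud('scene');cv2.imwrite('pics/s1.png',cv2.resize(p[100:320,180:480,::-1],None,fx=2.6,fy=2.6))"
```

```text
clock: 5.05
tool_pos: [0.5073, 0.045, 0.1855]
orientation: [-179.9, 0.0, -93.6]
force: [0.2, -0.4, 0.2]
opening: 0.0003
5.05 tcp gate mm [-90.7  45.4 185.5] [-179.9    0.   -93.6] [ 0.2 -0.4  0.2] 0.0003432987996837174
```

View pics/s1.png

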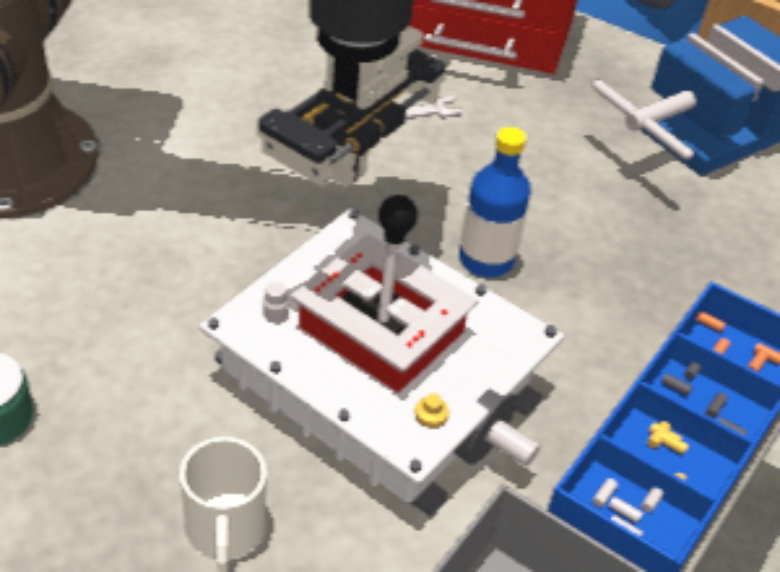

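```bash
python3 -c "
from h import *
o=ctrl.get_obs()['tool_pos']
print((proj('scene',o)-[180,100])*2.6,(proj('scene',o+[0,0,.066])-[180,100])*2.6);st()
p,d,X=cloud('scene');cv2.imwrite('pics/s2.png',cv2.resize(p[80:230,250:400,::-1],None,fx=4,fy=4))"
```

```text
[347.78187996 195.66085052] [351.66175747 145.76632819]
5.1 tcp gate mm [-90.6  45.4 185.7] [-179.9    0.   -93.6] [0.  0.2 0.6] 0.0005471945753324893
```

View pics/s2.png

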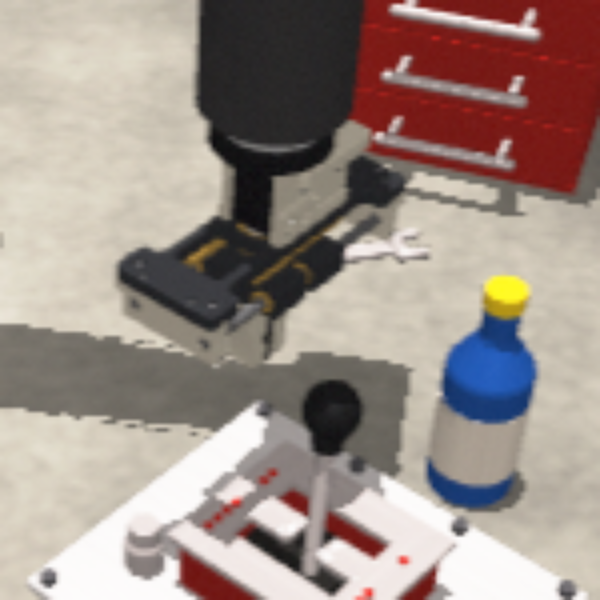

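```bash
python3 -c "
from h import *
p,d,X=cloud('scene')
for u,v in [(150,310),(200,340),(250,335),(265,350),(265,310),(300,290),(380,180),(150,260),(270,340),(310,150)]:
    print((u,v),X[80+v//4,250+u//4].round(3),gate(X[80+v//4,250+u//4]).round(3))
m=(X[...,2]>.15)&(X[...,2]<.24)&(X[...,0]>.4)&(X[...,0]<.56)&(abs(X[...,1])<.2)
print(m.sum(),np.percentile([gate(x) for x in X[m]],[0,5,50,95,100],axis=0))
p,d,X=cloud('top');print(proj('top',np.array([.507,.045,.2])))
cv2.imwrite('pics/t2.png',cv2.resize(p[110:310,130:330,::-1],None,fx=3,fy=3))
"
```

```text
(150, 310) [ 0.485 -0.045  0.294] [-0.108 -0.046  0.294]
(200, 340) [ 0.526 -0.047  0.292] [-0.066 -0.045  0.292]
(250, 335) [0.515 0.021 0.248] [-0.082  0.022  0.248]
(265, 350) [0.514 0.043 0.219] [-0.084  0.044  0.219]
(265, 310) [0.536 0.005 0.288] [-0.06   0.008  0.288]
(300, 290) [0.541 0.035 0.288] [-0.056  0.038  0.288]
(380, 180) [0.538 0.124 0.318] [-0.065  0.126  0.318]
(150, 260) [ 0.477 -0.036  0.321] [-0.116 -0.037  0.321]
(270, 340) [0.513 0.048 0.223] [-0.085  0.049  0.223]
(310, 150) [0.536 0.038 0.386] [-0.062  0.04   0.386]
119 [[-0.10550987  0.02362241  0.20108422]
 [-0.10065376  0.02442419  0.20977812]
 [-0.08329639  0.03019847  0.22414916]
 [-0.03866527  0.05524727  0.2381732 ]
 [-0.0365462   0.0601873   0.23972629]]
[227.75116596 205.1255357 ]
```

View pics/t2.png

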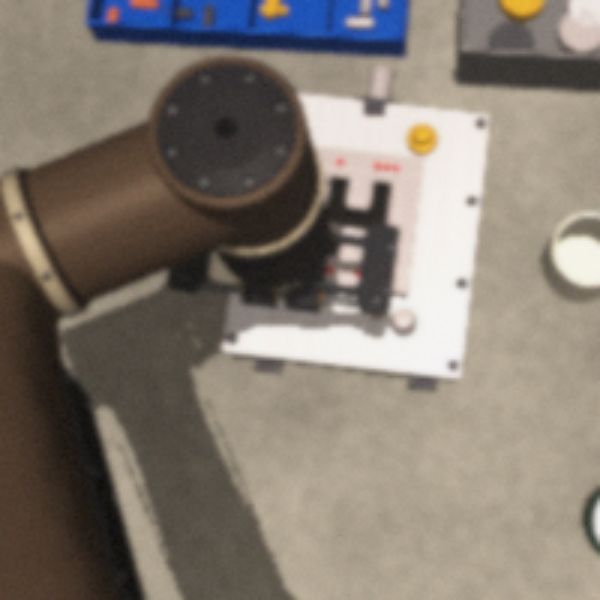

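Only the finger root shows below the hand's wings: the fingers reach down to about z = 0.20, at crop pixel (265,355), right behind the knob. They line up with the knob, so I'll push forward gently.

```bash
python3 -m jog '0 0 0 0.05 -0.3 0.1 -1;0 0 0 0 -0.3 0 -1;0 0 0 0 -0.2 0 -1;0 0 0 0 -0.2 0 -1;0 0 0 0 -0.2 0 -1;0 0 0 0 -0.2 0 -1;0 0 0 0 0 0 -1;0 0 0 0 0 0 -1'; python3 -c "
from h import *
st();stick();st()"
```

```text
clock: 6.25
tool_pos: [0.5626, 0.0387, 0.1803]
orientation: [-180.0, 0.0, -93.6]
force: [-0.9, -0.7, 0.7]
opening: 0.0004
6.25 tcp gate mm [-35.1  42.6 180.3] [-180.     0.   -93.6] [-0.9 -0.7  0.7] 0.0003892783868463739
scene knob gate mm [ -8.5  42.  202.9] n 209 f -0.053 c -0.266
top knob gate mm [-36.1  48.9 205.6] n 1 f -0.227 c -0.319
6.35 tcp gate mm [-35.2  42.7 180.4] [-180.     0.   -93.6] [-0.1  0.1 -0.4] 0.0002825800788083633
```

```bash
python3 -m jog '0 0 0 0 -0.1 0 -1;0 0 0 0 -0.07 0 -1;0 0 0 0 0 0 -1;0 0 0 0 0 0 -1'; python3 -c "
from h import *
st();stick();p,d,X=cloud('scene');cv2.imwrite('pics/s3.png',cv2.resize(p[150:270,250:400,::-1],None,fx=5,fy=5,interpolation=cv2.INTER_CUBIC))"
```

```text
clock: 6.85
tool_pos: [0.5694, 0.0384, 0.1805]
orientation: [-180.0, 0.0, -93.6]
force: [-1.3, 0.7, 1.5]
opening: 0.0003
6.85 tcp gate mm [-28.3  42.7 180.5] [-180.     0.   -93.6] [-1.3  0.7  1.5] 0.000338144641889471
scene knob gate mm [ -2.5  42.2 203.1] n 210 f -0.015 c -0.267
  return _methods._mean(a, axis=axis, dtype=dtype,
  ret = um.true_divide(
Traceback (most recent call last):
  File "h.py", line 25, in stick
    k,n,e=sphere(c);g=gate(k);f=np.arcsin(g[0]/.16);print(c,'knob gate mm',(g*1000).round(1),'n',n,'f',round(f,3),'c',round(-np.arcsin(g[1]/.16/np.cos(f)),3))
          ~~~~~~^^^
  File "h.py", line 18, in sphere
    r=least_squares(lambda s:np.linalg.norm(P-s,axis=1)-.02,m+(m-cam)/np.linalg.norm(m-cam)*.015,loss='soft_l1',f_scale=.002)
ValueError: Initial guess is outside of provided bounds
```

```bash
python3 -m jog '0 0 0 0 0.6 0 -1;0 0 0 -0.8 0.1 0 -1;0 0 0 -0.95 0 0 -1;0 0 0 0 0 0 -1;0 0 0 0 -0.7 0 -1;0 0 0 0 -0.7 0 -1;0 0 0 0 0 0 -1;0 0 0 0 0 0 -1'; python3 -c "
from h import *
st();p,d,X=cloud('scene');cv2.imwrite('pics/s3.png',cv2.resize(p[130:270,250:400,::-1],None,fx=4,fy=4,interpolation=cv2.INTER_CUBIC));print(sphere('scene'));print(gate(sphere('scene')[0]))"
```

```text
clock: 7.95
tool_pos: [0.6012, 0.1059, 0.18]
orientation: [180.0, -0.0, -93.6]
force: [-0.0, -0.5, 0.1]
opening: 0.0007
7.95 tcp gate mm [ -0.7 112.  180. ] [180.   -0.  -93.6] [-0.  -0.5  0.1] 0.0006841514450114143
(array([0.5954911 , 0.03616425, 0.202879  ]), 206, np.float64(0.006804448178221866))
[-0.00191146  0.04210121  0.20317668]
```

View pics/s3.png

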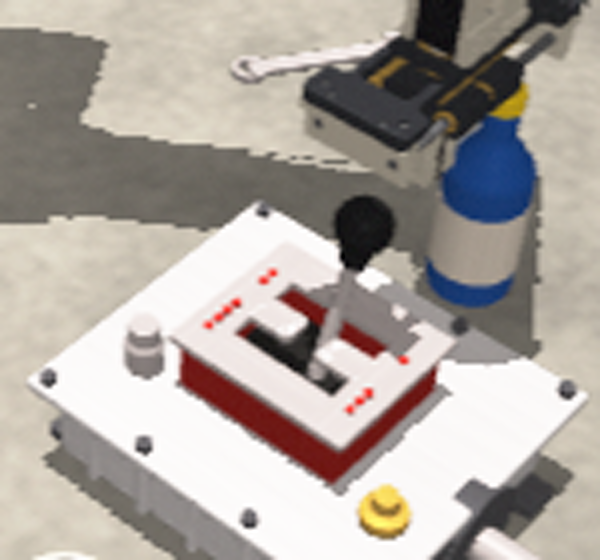

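The stick is at neutral fore-and-aft, in line with the cross channel: knob at (362,225), stem between the tongues. The hand is on its left, so I'll push right.

```bash
python3 -m jog '0 0 0 0.4 0 0 -1;0 0 0 0.3 0 0 -1;0 0 0 0.25 0 0 -1;0 0 0 0.25 0 0 -1;0 0 0 0.2 0 0 -1;0 0 0 0 0 0 -1;0 0 0 0 0 0 -1'; python3 -c "
from h import *
st();print(gate(sphere('scene')[0]))"
```

```text
clock: 8.98
tool_pos: [0.5976, 0.0501, 0.1799]
orientation: [179.9, -0.0, -93.6]
force: [-0.2, -0.7, -0.8]
opening: 0.0004
8.975 tcp gate mm [ -0.9  56.2 179.9] [179.9  -0.  -93.6] [-0.2 -0.7 -0.8] 0.00043119730108001923
[-0.00182861  0.0168772   0.20755959]
```

```bash
python3 -m jog '0 0 0 0.25 0 0 -1;0 0 0 0.25 0 0 -1;0 0 0 0.25 0 0 -1;0 0 0 0.25 0 0 -1;0 0 0 0.25 0 0 -1;0 0 0 0.15 0 0 -1;0 0 0 0 0 0 -1;0 0 0 0 0 0 -1'; python3 -c "
from h import *
st();print(gate(sphere('scene')[0]))
p,d,X=cloud('scene');cv2.imwrite('pics/s4.png',cv2.resize(p[130:270,250:400,::-1],None,fx=4,fy=4,interpolation=cv2.INTER_CUBIC))"
```

```text
clock: 10.02
tool_pos: [0.5944, -0.0055, 0.1803]
orientation: [180.0, -0.0, -93.6]
force: [0.5, -0.1, -0.0]
opening: 0.0005
10.025 tcp gate mm [ -0.6   0.4 180.3] [180.   -0.  -93.6] [ 0.5 -0.1 -0. ] 0.0005181022483539953
[-0.00192004 -0.03816764  0.20489336]
```

View pics/s4.png

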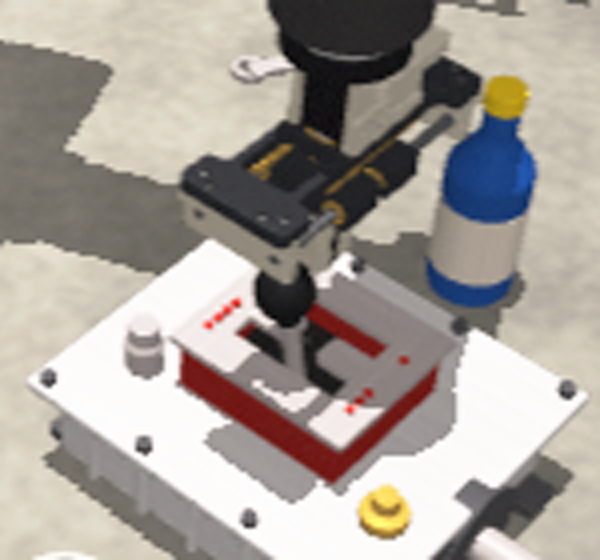

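```bash
python3 -m jog '0 0 0 0.1 0 0 -1;0 0 0 0 0 0 -1;0 0 0 0 0 0 -1'; python3 -c "
from h import *
st();print(gate(sphere('scene')[0]))"
```

```text
clock: 10.5
tool_pos: [0.5944, -0.0093, 0.1805]
orientation: [180.0, -0.0, -93.6]
force: [0.2, 0.1, -0.1]
opening: 0.0004
10.5 tcp gate mm [ -0.4  -3.4 180.5] [180.   -0.  -93.6] [ 0.2  0.1 -0.1] 0.00039463463400064884
[-0.0018115  -0.04061779  0.20434926]
```

```bash
python3 -m jog '0 0 0 -0.6 0 0 -1;0 0 0 0 0.8 0 -1;0 0 0 0 0.85 0 -1;0 0 0 0 0 0 -1;0 0 0 0.8 0 0 -1;0 0 0 0.75 0 0 -1;0 0 0 0 0 0 -1;0 0 0 0 0 0 -1'; python3 -c "
from h import *
st();print(gate(sphere('scene')[0]))"
```

```text
clock: 11.55
tool_pos: [0.5267, -0.0432, 0.1805]
orientation: [-180.0, -0.0, -93.6]
force: [0.4, -0.9, -0.6]
opening: 0.0
11.55 tcp gate mm [-65.9 -41.3 180.5] [-180.    -0.   -93.6] [ 0.4 -0.9 -0.6] 3.9263052017994126e-05
[-0.00218398 -0.04067622  0.20468743]
```

Now forward into third: about 93 mm of travel in slow steps.

```bash
python3 -m jog '0 0 0 0 -0.4 0 -1;0 0 0 0 -0.4 0 -1;0 0 0 0 -0.25 0 -1;0 0 0 0 -0.25 0 -1;0 0 0 0 -0.25 0 -1;0 0 0 0 -0.25 0 -1;0 0 0 0 -0.2 0 -1;0 0 0 0 0 0 -1'; python3 -c "
from h import *
st();print(gate(sphere('scene')[0]))"
```

```text
clock: 12.6
tool_pos: [0.6064, -0.0483, 0.1801]
orientation: [180.0, -0.0, -93.6]
force: [-0.0, 0.2, 0.3]
opening: 0.0007
12.6 tcp gate mm [ 14.  -41.5 180.1] [180.   -0.  -93.6] [-0.   0.2  0.3] 0.0007414879854243367
[ 0.03903262 -0.03931349  0.19948803]
```

```bash
python3 -m jog '0 0 0 0 -0.2 0 -1;0 0 0 0 -0.1 0 -1;0 0 0 0 -0.05 0 -1;0 0 0 0 0 0 -1'; python3 -c "
from h import *
st();print(gate(sphere('scene')[0]))"; python3 -m jog '0 0 0 0 -0.05 0 -1;0 0 0 0 0 0 -1;0 0 0 0 0 0 -1';python3 -c "
from h import *
st();print(gate(sphere('scene')[0]))"
```

```text
clock: 13.15
tool_pos: [0.6201, -0.049, 0.1805]
orientation: [-180.0, -0.0, -93.6]
force: [-1.1, 0.5, -0.1]
opening: 0.0005
13.15 tcp gate mm [ 27.7 -41.4 180.5] [-180.    -0.   -93.6] [-1.1  0.5 -0.1] 0.000525777189231054
[ 0.05001637 -0.03826436  0.19585891]
clock: 13.58
tool_pos: [0.622, -0.0492, 0.1805]
orientation: [-180.0, -0.0, -93.6]
force: [-1.5, 0.0, 0.3]
opening: 0.0001
13.575 tcp gate mm [ 29.6 -41.4 180.5] [-180.    -0.   -93.6] [-1.5  0.   0.3] 6.500623553700629e-05
[ 0.05133816 -0.03854944  0.19562575]
```

```bash
for i in 1; do python3 -m jog '0 0 0 0 -0.05 0 -1;0 0 0 0 0 0 -1'; done; python3 -m jog '0 0 0 0 -0.05 0 -1;0 0 0 0 0 0 -1';python3 -c "
from h import *
st();print(gate(sphere('scene')[0]))"
```

```text
clock: 13.88
tool_pos: [0.6241, -0.0493, 0.1804]
orientation: [180.0, -0.0, -93.6]
force: [-1.7, -0.2, 0.3]
opening: 0.0004
clock: 14.12
tool_pos: [0.6257, -0.0494, 0.1803]
orientation: [180.0, -0.0, -93.6]
force: [-2.4, 0.7, 1.1]
opening: 0.0004
14.125 tcp gate mm [ 33.4 -41.4 180.3] [180.   -0.  -93.6] [-2.4  0.7  1.1] 0.00042126601047494546
[ 0.05334232 -0.03817748  0.19480388]
```

```bash
python3 -m jog '0 0 0 0 -0.05 0 -1;0 0 0 0 0 0 -1'; python3 -m jog '0 0 0 0 -0.05 0 -1;0 0 0 0 0 0 -1;0 0 0 0 0 0 -1';python3 -c "
from h import *
st();print(gate(sphere('scene')[0]))"
```

```text
clock: 14.42
tool_pos: [0.6274, -0.0496, 0.1802]
orientation: [179.9, -0.0, -93.6]
force: [-4.4, 0.3, 1.1]
opening: -0.0001
clock: 14.8
tool_pos: [0.6289, -0.0497, 0.1801]
orientation: [179.9, -0.0, -93.6]
force: [-6.7, 0.4, 1.6]
opening: 0.0003
14.8 tcp gate mm [ 36.5 -41.5 180.1] [179.9  -0.  -93.6] [-6.7  0.4  1.6] 0.0002783797078753031
[ 0.0536737  -0.03803088  0.19490208]
```

```bash
python3 -m jog '0 0 0 0 -0.1 0 -1;0 0 0 0 0 0 -1;0 0 0 0 0 0 -1';python3 -c "
from h import *
st();print(gate(sphere('scene')[0]))"
```

```text
clock: 15.22
tool_pos: [0.6319, -0.0501, 0.1801]
orientation: [179.8, -0.0, -93.6]
force: [-10.5, 1.7, 4.1]
opening: 0.0007
15.225 tcp gate mm [ 39.6 -41.7 180.1] [179.8  -0.  -93.6] [-10.5   1.7   4.1] 0.000663343388586275
[ 0.05343607 -0.03816622  0.19507078]
```

The knob no longer moves as the force rises to 10 N, so it's home. Backing straight off, then up and away.

```bash
python3 -m jog '0 0 0 0 0.3 0 -1;0 0 0 0 0.7 0 -1;0 0 0 0 0.9 0 -1;0 0 0 0 0.5 -0.5 -1;0 0 0 0 0.3 -0.9 -1;0 0 0 0 0 -0.9 -1;0 0 0 0 0.8 -0.4 -1;0 0 0 0 0.8 0 -1'; python3 -m jog '0 0 0 -0.8 0.3 0 -1;0 0 0 -0.9 0 0 -1;0 0 0 -0.9 0 0 -1;0 0 0 -0.9 0 0 -1;0 0 0 -0.9 0 0 -1;0 0 0 0 0 0 -1;0 0 0 0 0 0 -1';python3 -c "
from h import *
st();stick()
for c in('scene','top'):
    p,d,X=cloud(c);cx,cy=proj(c,np.array([.595,-.006,.133])).astype(int)
    cv2.imwrite(f'pics/{c}5.png',cv2.resize(p[cy-70:cy+70,cx-100:cx+100,::-1],None,fx=4,fy=4,interpolation=cv2.INTER_CUBIC))
    for t in ('socket','filler_plug','oil_bottle','mug'): print(t,[(x['score'],x['location']) for x in nets.boxes_of(t,c)[:2]])
"
```

```text
clock: 16.27
tool_pos: [0.4634, -0.0388, 0.2903]
orientation: [-179.7, 0.1, -93.6]
force: [0.4, 0.1, 0.3]
opening: 0.0003
clock: 17.15
tool_pos: [0.4618, 0.1375, 0.2887]
orientation: [-179.9, 0.0, -93.6]
force: [0.3, 0.8, -0.5]
opening: 0.0002
17.15 tcp gate mm [-141.9  135.   288.7] [-179.9    0.   -93.6] [ 0.3  0.8 -0.5] 0.00015461179759466797
scene knob gate mm [ 53.5 -38.3 194.5] n 197 f 0.341 c 0.257
top knob gate mm [ 56.5 -36.9 194.9] n 111 f 0.361 c 0.249
socket [(0.5, [0.6339, -0.0518, 0.0833]), (0.29, [0.5877, -0.2518, 0.0622])]
filler_plug [(0.58, [0.6991, -0.074, 0.0951])]
oil_bottle [(0.78, [0.5959, 0.2151, 0.097])]
mug [(0.64, [0.5873, -0.253, 0.0599]), (0.23, [0.6371, -0.046, 0.0895])]
socket [(0.6, [0.4946, -0.0586, 0.124])]
filler_plug [(0.47, [0.6926, -0.0661, 0.098])]
oil_bottle []
mug [(0.64, [0.5967, -0.2544, 0.037]), (0.59, [0.6375, -0.0401, 0.1994])]
```

View pics/scene5.png

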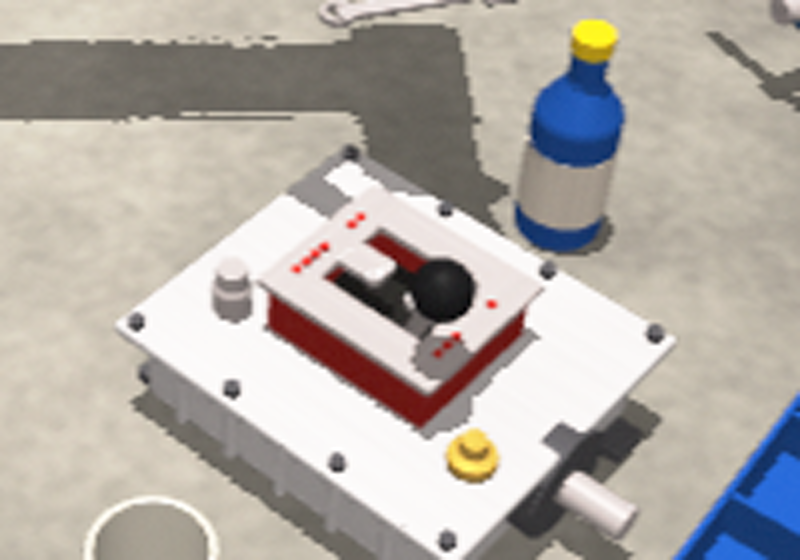

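View pics/top5.png

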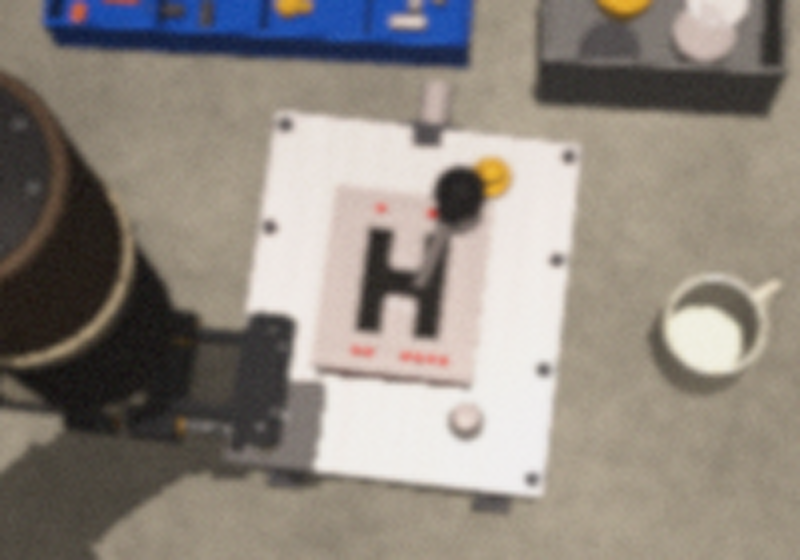

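The stick leans fully into the three-dot slot: knob at (443,290) in the scene picture, (460,193) in the top picture. All the loose things stand as before, and the hand is clear. I'll hand the job in.

```bash
python3 -c "
from plant import ctrl
print(ctrl.close_job())"
```

```text
the job is handed in; nothing more can be done
None
```

The gearstick is fully home in third, and I handed the job in at about 18 s of the 48 s allowed. I kept the fingers shut throughout and never gripped the stick. I pushed it forward to neutral from behind, across to the right from its left side, then forward into third from behind.

**Last checks**
- **Stick position:** shift_fore reads 0.34 in the scene camera and 0.36 in the top camera. The gap is the usual few millimetres between the two cameras. shift_cross reads about 0.25, which is inside the right-hand slot.
- **Fully home:** the knob stopped moving while the push force rose to about 10 N, and it stayed put when I backed off. It never went into fourth.
- **Loose things:** the socket, filler plug, oil bottle and mug look unmoved in the pictures. The networks place them within about 7 mm of where they were at the start. I did not measure the wrench, screwdriver or grease tin again, but the arm did not go low near them.
- **Hand:** it finished about 0.29 m up, behind and to the left of the gate, with no contact force.

**Checks that disagreed**
- In the last scene picture, the network's best "socket" report was a false one on the gate. The top camera and the pictures show the socket in place.
- The network found no oil bottle in the last top picture, but it is clear in the scene picture.

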